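# Sweep the offcuts into the tin and put its lid on

### The arm

A 6-joint arm with a two-finger parallel gripper is mounted at the origin on the work surface. World frame = base frame: x ahead of the robot, y to its left, z up, the work surface at z = 0. Lengths are in m, angles in rad, forces in N, time in s.
With the tool pointing down it reaches from about 0.35 to 0.975 m from the base axis. Payload 4.9 kg.
Tool frame: the origin (TCP) lies at the very end of the fingers, on their centre line; the grasp point (between the pads) lies 19 mm behind it; z points along the fingers, y is the line along which they close (so a half turn about z gives the same grasp; the last joint's range is limited). The gripper opens to 85 mm and grips with 20 to 120 N. Pads are 22 mm wide; open, the fingers measure 114 mm over their backs; the gripper's body (76 mm by 85 mm) begins 54 mm behind the grasp point. The pads swing forward as they close: fully open they stand 13 mm farther back than shut.
Start: joints at [1.08, 0.053, 1.613, -0, 1.476, -0.119], TCP at [0.227, 0.582, 0.231] pointing down, gripper open.
Joint ranges: [-3.01, 3.01], [-1.01, 2.22], [0.06, 2.58], [-1.02, 4.17], [0.09, 2.62], [-3.14, 3.14]. Speed limits (rad/s): [2.57, 2.57, 3.14, 3.14, 3.14, 3.14].

### API

Orientations are given as a unit quaternion [w, x, y, z].
In Python, from plant import monitor, vision, manip gives the robot as it stands. The module is installed in compiled form; this text tells all that it offers.
- The arm moves only by the tool arm_command, never from a script. Its argument "rows" is a list of rows, each a list of 3 entries, a list of its own where there are three numbers: the finger opening in mm, from 0 to 85.4, then the shift along the world's x, y, z in units of 30 cm (1.0 is 30 cm), then the turn, a rotation vector about the world's x, y, z in units of pi/2 rad (1.0 is pi/2 rad). In form: [[claw, [x, y, z], [wx, wy, wz]], ...]. A call has 1 to 12 rows; each row is the pose to reach, as a shift and turn from the pose commanded when the call began; what a row does not reach only later rows make up. A row lasts 1/12 s, in which the tool goes at most 41.7 mm and 7.16 degrees, less where a joint would pass 70% of its speed; a pose out of reach is approached as far as the arm can. A call with a number of a shift or a turn outside -1 to 1 is refused whole. A call with a gripper value outside its range is refused whole. The fingers move at their own pace and stop on an object; the grip force is fixed at half the most. Time passes only in rows, so rows that repeat a pose let the fingers close. It gives the time, the measured TCP pose, the force, the opening and the grip force at its end, in the units of the state.
- monitor.state(): the state, without advancing time (a new reading comes with each control period).
- vision.grab_frame(name): name is "side" or "top" or "wrist"; returns a dict with "color" (480x640x3 uint8, red, green, blue), "z_map" (480x640 float32, m along the optical axis (not along the pixel's ray), 0 where there is no reading), "mtx" (3x3 intrinsics, pixels), "k1" (the pictures are not rectified: a ray, as slopes to the right and down, at radius r is drawn at 1 + k1 r^2 times it, then the intrinsics apply), "R" (3x3) and "t" (3): a world point X has camera coordinates R X + t. Camera axes: x right, y down, z forward; pixel columns grow to the right and rows downward; lengths in m; the calibration is good to about 2 mm. A picture is of the moment at which its call begins.
- manip.job_done(): hands the job in; it is judged then, once.
The state is a dict: "time": time; "joint_pos": joint angles; "joint_vel": joint speeds; "joint_efforts": joint torques, N m; "tool_pos": TCP position; "tool_rot": TCP orientation; "contact_force": force on the tool from outside, world axes, zero at the start; "ft_torque": the same for the moment, N m; "gripper_width": opening from 0.0 (shut) to 1.0 (fully open); "grasp_force": force on a finger pad.
Only numpy, scipy, OpenCV 4.12 (cv2) and the standard library are available. Lean on these libraries where they do the work, as an engineer would, in place of code of your own. Each camera call takes 0.05 s, during which the arm holds its last target. There are 200 camera calls.

### The job

Use the desk brush to sweep the three wood offcuts off the top of the low drawer unit into the open tin that stands against its front, without touching the offcuts with the gripper. Stand the brush back on the desk on its bristles, then set the lid on the tin, without dropping it, so that it sits fully down and level all round. Leave the tin standing where it is and do not disturb the other things on the desk and on the unit.

Things in the scene. Friction and masses are not known exactly. Their poses are not given: they have to be found in the camera images.
- unit: Low light grey three-drawer paper unit with white drawer fronts, fixed to the desk. A plain block 240 (its x) by 300 (its y) by 100 mm high with a flat top without lips. Origin: centre of its underside, on the desk. Its drawer fronts face its -x side (towards the robot), 120 mm from the origin.
- tin: Open-topped rectangular aluminium tin, loose, about 0.45 kg: 110 (its x) by 195 (its y) by 91 mm high, walls and floor 4 mm thick, mouth 102 by 187 mm. It stands on the desk with a long side 5 to 8 mm from the unit's front, its rim 9 mm lower than the unit's top. Origin: centre of its underside; z up.
- tin_rim (a point): Centre of the tin's mouth, in the plane of its rim, 91 mm above the tin's underside.
- lid: The tin's lid, loose, about 0.2 kg, right side up on the desk: plate 110 (x) by 195 (y) mm; below it a plug 96 by 181 mm, 3 mm play in the mouth on every side; on top a centred wooden bar handle 16 (x) by 70 (y) mm. Origin: centre of the plug's underside, z up: plug to z = 8 mm, plate 8 to 14, handle 14 to 44. Seated, the origin is 83 mm above the tin's underside. A half turn is the same.
- brush: Desk brush, loose, about 0.14 kg, standing on the desk: wooden back 170 (x) by 36 (y) by 24 mm on a block of dense black bristles 164 by 28 by 34 mm, too stiff to bend. Origin: centre of the bristles' underside, z up; the back spans z = 34 to 58 mm and is gripped across its 36 mm width near the middle. A half turn is the same.
- offcut_a: Wood offcut, about 40 g, a block 60 (x) by 30 (y) by 20 mm high, lying on the unit's top. Origin: centre of its underside.
- offcut_b: Wood offcut, about 40 g, an L-shaped block within 50 (x) by 38 (y) mm, 20 mm high, lying on the unit's top. Origin: centre of that rectangle, on its underside.
- offcut_c: Wood offcut, about 40 g, a slice of dowel, 48 mm diameter, 20 mm high, lying flat on the unit's top. Origin: centre of its underside.
- plant: Small white pot with a green plant, 50 mm wide and 57 mm high, on the unit's top near its back edge; leave alone. Origin: centre of its underside.
- tape: Grey tape dispenser, 46 (x) by 74 (y) by 55 mm high, on the unit's top near its back edge; leave alone. Origin: centre of its underside.
- mug: White mug, 80 mm wide and 90 mm high, handle on its +y side, on the desk; leave alone. Origin: centre of its underside.
- pencil_cup: Aluminium pencil cup, 68 mm wide and 95 mm high, pencils up to 140 mm, on the desk; leave alone. Origin: centre of its underside.
- stapler: Black stapler, 130 (x) by 34 (y) by 53 mm high, on the desk; leave alone. Origin: centre of its underside.
- mouse: White computer mouse, 100 (x) by 56 (y) by 29 mm high, on the desk; leave alone. Origin: centre of its underside.
There are look-alikes about, which are no part of the job. What is shaped like the offcut_c but purple or turquoise is not meant.

How it is judged:
By the outcome, as a careful person would: the job done as asked, in the order asked, and still so for the second after the job is handed in, with the robot touching nothing.
It also fails if it takes over 72 s, if anything falls off the work surface, if the arm or the gripper's body presses on something with over 40 N, if the wrist force passes 120 N, or if a joint passes its speed limit or range.

## Working session

There is one attempt and no reset: what is moved stays moved. The work goes in short steps, Python scripts to look and compute and a tool call to move; the robot and the scene stay as the last step left them, time stands still between calls to the robot, and variables do not carry over. Pictures are saved under pics/ and viewed, at most 10 in all, crops included, and the job is handed in when it is done.

Besides the shell and the picture viewer there is one more tool, called after "Call:" in YAML: its name, and indented under it one key for each argument. arm_command: Moves the arm, as the interface text tells. Shifts and turns lie within -1 to 1; 1 stands for 30 cm of shift or pi/2 rad of turn. Its arguments: {"type":"object","properties":{"rows":{"type":"array"}},"required":["rows"]}

```bash
mkdir -p pics; cat > h.py <<'E'
import numpy as np, cv2
from plant import monitor, vision, manip
def grab(n, save=None):
    f=vision.grab_frame(n)
    if save: cv2.imwrite(f'pics/{save}.png', f['color'][...,::-1])
    np.savez(f'{n}.npz', **f)
    return f
def load(n): return dict(np.load(f'{n}.npz'))
def rays(f,uv):
    uv=np.asarray(uv,float).reshape(-1,2)
    K=f['mtx']; d=np.c_[(uv[:,0]-K[0,2])/K[0,0],(uv[:,1]-K[1,2])/K[1,1]]
    s=d.copy(); k=float(f['k1'])
    for _ in range(20): s=d/(1+k*(s**2).sum(1,keepdims=True))
    R=f['R']; C=-R.T@f['t']
    return C, np.c_[s,np.ones(len(s))]@R
def onplane(f,uv,z):
    C,d=rays(f,uv); return C+d*((z-C[2])/d[:,2])[:,None]
def cloud(f):
    v,u=np.mgrid[:480,:640]; C,d=rays(f,np.c_[u.ravel(),v.ravel()])
    return (C+d*f['z_map'].ravel()[:,None]).reshape(480,640,3)
def proj(f,X):
    c=np.atleast_2d(X)@f['R'].T+f['t']; s=c[:,:2]/c[:,2:]
    s=s*(1+float(f['k1'])*(s**2).sum(1,keepdims=True)); K=f['mtx']
    return np.c_[s[:,0]*K[0,0]+K[0,2], s[:,1]*K[1,1]+K[1,2]]
E
python3 - <<'E'
from h import *
for n in('top','side','wrist'):
    f=grab(n,n+'0'); print(n,(-f['R'].T@f['t']).round(3),f['R'][2].round(2),f['mtx'][0,0],f['k1'])
s=monitor.state(); print(s)
E
```

```text
top [ 0.414 -0.003  1.183] [ 0.11  0.   -0.99] 441.5979524297961 -0.05388196512248438
side [0.499 0.895 0.993] [ 0.02 -0.7  -0.71] 560.2731631563639 -0.031093000835847498
wrist [0.153 0.611 0.374] [ 0.29 -0.11 -0.95] 333.6063419414681 -0.041324091829216675
{'time': 0.15, 'joint_pos': array([ 1.08000603e+00,  5.32186828e-02,  1.61398392e+00,  2.04805735e-05,
        1.47597778e+00, -1.18970200e-01]), 'joint_vel': array([-2.47909860e-05, -2.39551478e-03, -3.52406888e-03, -5.04650326e-04,
       -2.21984207e-03, -7.42228956e-04]), 'joint_efforts': array([ 3.15933821e-04, -3.94239521e+01, -3.70722449e+01, -1.35094792e-04,
        4.56808746e-03,  7.44913251e-07]), 'tool_pos': array([0.22681814, 0.58187346, 0.2303339 ]), 'tool_rot': array([-2.48025104e-04,  1.84841881e-01,  9.82767953e-01, -7.54194761e-04]), 'contact_force': array([ 0.03469746, -0.09835386,  0.02475145]), 'ft_torque': array([0.03021462, 0.01629062, 0.03623543]), 'grasp_force': 0.0, 'gripper_width': 1.0022012109136775}
```

View pics/top0.png

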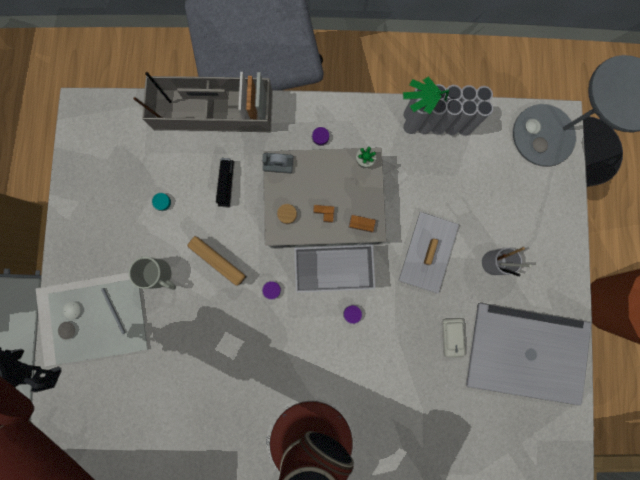

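View pics/side0.png

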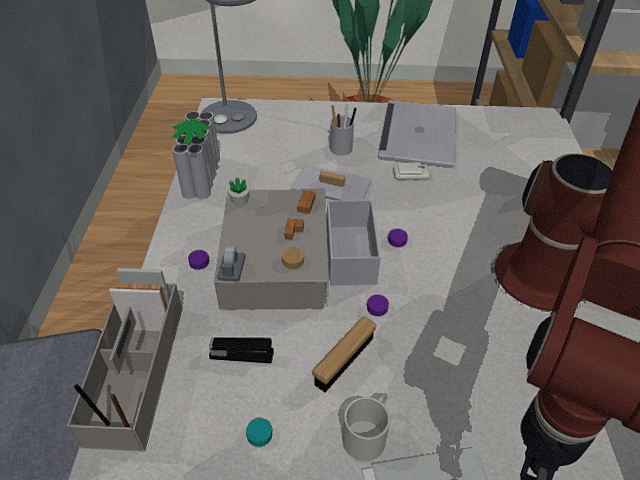

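The top picture (world +x is up, +y is left) shows:
- **Unit and tin:** the unit is at (325,198) and the tin at (335,268).
- **Brush:** it is at (216,260). The only thing it could be confused with is the lid's bar handle at (431,251); the brush is the longer one, with black bristles below.
- **Offcuts:** the dowel is at (288,214), the L at (325,212) and the block at (363,223). Look-alike discs are purple at (321,135), (272,290) and (353,314), and turquoise at (161,202); I reject these by colour.
- **Others:** mug (150,273), stapler (225,183), mouse (454,338), cup (503,261).

The side picture agrees, with the brush at (345,352), the lid at (332,180) and the tin at (352,240).

```bash
cat > meas.py <<'E'
from h import *
def rect(P):
    (c,(w,h),a)=cv2.minAreaRect((P*1000).astype(np.float32))
    if w<h: w,h,a=h,w,a+90
    return np.round(c,1),round(w,1),round(h,1),round((a+90)%180-90,1)
def wood(f):
    h=cv2.cvtColor(f['color'],cv2.COLOR_RGB2HSV)
    return ((h[...,0]>5)&(h[...,0]<25)&(h[...,1]>100)&(h[...,2]>70)).astype(np.uint8)
E
python3 - <<'E'
from meas import *
t,s=load('top'),load('side')
ct,cs=cloud(t),cloud(s)
seeds={'brush':((216,260),(345,352)),'lidh':((431,251),(332,180)),'dowel':((288,214),(292,258)),'L':((325,212),(292,229)),'block':((363,223),(307,200))}
for k,(a,b) in seeds.items():
    for f,c,p,nm in((t,ct,a,'top'),(s,cs,b,'side')):
        n,l=cv2.connectedComponents(wood(f)); i=l[p[1],p[0]]
        if i==0: print(k,nm,'no seed'); continue
        P=c[l==i]; z=np.percentile(P[:,2],[10,50,90]); zt=np.median(P[P[:,2]>z[2]-.004][:,2])
        print(k,nm,(l==i).sum(),'z',z.round(4),rect(P[P[:,2]>zt-.006][:,:2]))
        if nm=='top':
            uv=np.argwhere(l==i)[:,::-1]; print('   ray@ztop',rect(onplane(f,uv,zt)[:,:2]))
# unit, tin rim, lid by height, via clouds
for f,c,nm in((t,ct,'top'),(s,cs,'side')):
    X,Y,Z=c[...,0],c[...,1],c[...,2]
    for k,z0,z1,(x0,x1,y0,y1) in(('unit',.095,.105,(.5,.9,-.2,.25)),('tinrim',.085,.0945,(.3,.6,-.15,.15)),('lidplate',.008,.02,(.35,.65,-.33,-.1)),('tape',.11,.16,(.6,.9,.05,.2)),('plant',.11,.18,(.6,.9,-.2,0)),('stapler',.02,.07,(.5,.8,.2,.32)),('mug',.05,.1,(.3,.5,.3,.5))):
        m=(Z>z0)&(Z<z1)&(X>x0)&(X<x1)&(Y>y0)&(Y<y1)
        m=cv2.morphologyEx(m.astype(np.uint8),cv2.MORPH_OPEN,np.ones((2,2)))>0
        n,l,st,_=cv2.connectedComponentsWithStats(m.astype(np.uint8),connectivity=8)
        if n<2: print(k,nm,'none');continue
        i=1+st[1:,4].argmax(); P=c[l==i]; print(k,nm,len(P),'zmed',np.median(P[:,2]).round(4),rect(P[:,:2]))
    d=c[(Z>-.02)&(Z<.02)&(X>.4)&(X<.6)&(Y>.1)&(Y<.2)]; print('desk z',np.median(d[:,2]).round(4))
im=t['color'][140:320,180:470,::-1]; cv2.imwrite('pics/crop.png',cv2.resize(im,None,fx=2.7,fy=2.7,interpolation=cv2.INTER_CUBIC))
E
```

```text
brush top 839 z [0.0535 0.0566 0.0593] (array([433.1, 171.1]), 341.9, 76.8, 71.2)
   ray@ztop (array([461.8, 253.9]), 167.5, 33.3, 53.4)
brush side 1431 z [0.0511 0.0584 0.0609] (array([501.6, 535.5]), 712.1, 102.9, 82.3)
lidh top 167 z [0.0335 0.0419 0.0449] (array([ 449.5, -168.1]), 332.9, 55.4, -68.5)
   ray@ztop (array([ 501.4, -299. ]), 67.1, 17.4, -16.8)
lidh side 241 z [0.0225 0.0377 0.0449] (array([486.5, 291.2]), 1206.8, 62.2, -88.2)
dowel top 278 z [0.1161 0.1186 0.1215] (array([579.2,  73.1]), 44.8, 41.8, 3.8)
   ray@ztop (array([579.2,  73. ]), 44.4, 41.5, 1.9)
dowel side 377 z [0.1094 0.1205 0.1232] (array([551.8, 475.2]), 845.6, 44.9, -85.8)
L top 229 z [0.1162 0.1188 0.1216] (array([581.6, -16.1]), 47.8, 38.2, 85.9)
   ray@ztop (array([581.6, -17.1]), 46.4, 39.3, -88.7)
L side 267 z [0.1073 0.12   0.1234] (array([584.1, -12.8]), 53.2, 37.5, 87.2)
block top 306 z [0.1163 0.119  0.1213] (array([489.2, -75.3]), 198.7, 61.9, -26.7)
   ray@ztop (array([ 559.7, -111.2]), 59.5, 30.5, 79.3)
block side 271 z [0.1094 0.1205 0.1232] (array([540.7, 378. ]), 1037.3, 37.7, -87.4)
un
[... 322 characters left out ...]
 -122.2]), 59.6, 42.6, -53.5)
stapler top 507 zmed 0.0448 (array([550. , 157.7]), 409.5, 97.1, 36.5)
mug top 522 zmed 0.068 (array([429.3, 239.3]), 483.5, 80.9, -88.1)
desk z -0.0012
unit side 7674 zmed 0.1014 (array([607.1, 320.9]), 1159.2, 244.6, -86.7)
tinrim side 81 zmed 0.0867 (array([515.9, 508.4]), 772.1, 61.4, -82.9)
lidplate side 1118 zmed 0.0154 (array([550.1, 271.2]), 1234.7, 209.2, 85.1)
tape side 642 zmed 0.1204 (array([707.3,  92.7]), 97.2, 43.7, 85.9)
plant side 392 zmed 0.1356 (array([ 728.8, -200.1]), 231.5, 44.2, -85.6)
stapler side 897 zmed 0.0458 (array([620.4, 563.6]), 695.4, 125.9, -80.1)
mug side 1230 zmed 0.0731 (array([468.6, 607.1]), 574.1, 78.5, 76.3)
desk z 0.0016
```

View pics/crop.png

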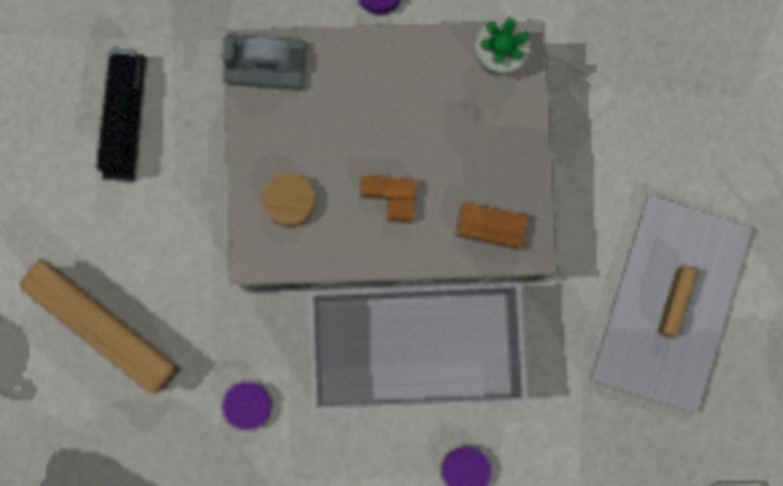

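The crop confirms the choice. The brush (100,325) is a long wooden back on black bristles, and the lid (675,305) is a plate with a short handle. The dowel (288,198) is wood-coloured. The tin's mouth spans u 315–520, so the dowel and the end of the block (490,225) overhang it sideways and must be swept inward first.

```bash
cat >> meas.py <<'E'
def ncloud(f):
    c=cloud(f).copy(); c[f['z_map']<=.05]=np.nan; return c
def region(c,z0,z1,b):
    X,Y,Z=np.moveaxis(c,2,0)
    with np.errstate(invalid='ignore'): m=(Z>z0)&(Z<z1)&(X>b[0])&(X<b[1])&(Y>b[2])&(Y<b[3])
    n,l,st,_=cv2.connectedComponentsWithStats(m.astype(np.uint8),connectivity=8)
    return l==1+st[1:,4].argmax()
E
python3 - <<'E'
from meas import *
R=dict(unit=(.09,.11,(.48,.9,-.25,.25)),lid=(.006,.022,(.35,.65,-.4,-.13)),tinrim=(.08,.098,(.36,.52,-.2,.1)),tape=(.125,.17,(.6,.9,.05,.2)),plant=(.125,.18,(.6,.9,-.2,0)),stapler=(.03,.07,(.5,.8,.2,.32)),mug=(.05,.1,(.3,.5,.3,.5)),handle=(.034,.055,(.4,.6,-.4,-.2)),brush=(.045,.07,(.3,.6,.15,.35)))
for n in('top','side'):
    f=load(n); c=ncloud(f)
    for k,(z0,z1,b) in R.items():
        try:
            m=region(c,z0,z1,b); P=c[m]
            uv=np.argwhere(m)[:,::-1]; z=np.median(P[:,2])
            print(n,k,len(P),'z',z.round(4),*rect(P[:,:2]),'| ray',*rect(onplane(f,uv,z)[:,:2]))
        except Exception as e: print(n,k,e)
t=load('top')
q=lambda u,v:(180+(u+.5)/2.7-.5,140+(v+.5)/2.7-.5)
print('tin rim outer',(onplane(t,[q(313,293),q(521,286),q(523,397),q(316,405)],.091)*1000).round(1)[:,:2].tolist())
print('unit top',(onplane(t,[q(224,32),q(545,23),q(553,272),q(233,278)],.1)*1000).round(1)[:,:2].tolist())
E
```

```text
top unit 9644 z 0.0991 [629.2 -15.8] 301.6 241.4 -86.6 | ray [628.2 -15.2] 302.1 240.4 -86.6
top lid 2789 z 0.0132 [ 500.7 -302.4] 195.3 112.1 -17.0 | ray [ 500.8 -301.5] 194.8 111.2 -17.0
top tinrim 448 z 0.0897 [449.1 -46.7] 195.6 110.2 -86.1 | ray [449.  -46.6] 195.2 110.1 -86.1
top tape 175 z 0.1494 [706.4  96.9] 40.0 21.2 88.3 | ray [704.1  95.8] 38.8 27.2 -88.5
top plant 320 z 0.1462 [ 720.4 -116.1] 47.5 46.4 -56.1 | ray [ 718.2 -114.8] 47.2 46.2 1.6
top stapler 499 z 0.0454 [673.7 249.7] 125.7 29.4 -2.4 | ray [673.2 248.2] 123.1 29.0 -3.5
top mug 527 z 0.0753 [426.7 413.4] 105.1 80.0 -88.2 | ray [427.2 412.4] 118.7 80.4 -88.2
top handle 172 z 0.042 [ 500.5 -301.7] 70.1 17.6 -17.0 | ray [ 500.6 -300.8] 69.6 17.8 -15.5
top brush 931 z 0.0563 [461.6 255.8] 171.7 36.6 53.8 | ray [461.3 254.3] 170.5 36.6 53.7
side unit 8296 z 0.1014 [631.4 -15.3] 306.3 240.7 -86.6 | ray [630.6  -9.1] 309.3 239.6 -86.6
side lid 1427 z 0.015 [ 503.6 -299.5] 198.1 116.2 -16.7 | ray [ 503.5 -296.8] 196.1 109.9 -16.9
side tinrim 722 z 0.0899 [451.6 -46.8] 203.7 110.3 -86.0 | ray [451.3 -42.9] 210.0 111.1 -86.1
side tape 323 z 0.1454 [709.7 108.8] 63.7 22.2 86.4 | ray [708.2 116.8] 76.2 27.8 88.7
side plant 329 z 0.1414 [ 724.9 -110.2] 49.3 43.8 -20.3 | ray [ 722.8 -110.5] 77.7 46.7 -82.6
side stapler 859 z 0.0467 [676.7 252.8] 126.4 30.5 -2.0 | ray [675.5 256.7] 124.6 33.6 2.7
side mug 1242 z 0.0761 [426.6 417.1] 102.9 79.9 89.4 | ray [426.6 426.4] 106.0 84.1 -85.4
side handle 149 z 0.0415 [ 502.8 -297.7] 69.2 22.5 -15.4 | ray [ 503.1 -295.4] 70.5 27.3 -11.9
side brush 1425 z 0.0584 [463.6 259.1] 170.9 36.8 53.8 | ray [463.8 263.4] 175.4 39.2 53.5
tin rim outer [[496.0, 49.4], [507.5, -141.5], [406.2, -144.7], [394.0, 43.4]]
unit top [[737.6, 140.1], [754.4, -160.1], [520.4, -169.5], [507.0, 122.4]]
```

Call:
arm_command:
  rows:
    - [85,[0.333,-0.667,0],[0,0,-0.75]]
    - [85,[0.333,-0.667,0],[0,0,-0.75]]
    - [85,[0.333,-0.667,0],[0,0,-0.75]]
    - [85,[0.333,-0.667,0],[0,0,-0.75]]
    - [85,[0.333,-0.667,0],[0,0,-0.75]]
    - [85,[0.333,-0.667,0],[0,0,-0.75]]
    - [85,[0.333,-0.667,0],[0,0,-0.75]]
    - [85,[0.333,-0.667,0],[0,0,-0.75]]
    - [85,[0.333,-0.667,0],[0,0,-0.75]]
    - [85,[0.333,-0.667,0],[0,0,-0.75]]

```text
time: 0.98
tool_pos: [0.3269, 0.3818, 0.231]
tool_rot: [-0.0, 0.702, 0.712, -0.0]
contact_force: [-0.5, 0.2, -0.6]
gripper_width: 0.996
grasp_force: 0.0
```

Call:
arm_command:
  rows:
    - [85,[0.45,-0.42,-0.33],[0,0,-0.414]]
    - [85,[0.45,-0.42,-0.33],[0,0,-0.414]]
    - [85,[0.45,-0.42,-0.33],[0,0,-0.414]]
    - [85,[0.45,-0.42,-0.33],[0,0,-0.414]]
    - [85,[0.45,-0.42,-0.33],[0,0,-0.414]]
    - [85,[0.45,-0.42,-0.33],[0,0,-0.414]]
    - [85,[0.45,-0.42,-0.33],[0,0,-0.414]]
    - [85,[0.45,-0.42,-0.33],[0,0,-0.414]]

```text
time: 1.65
tool_pos: [0.4618, 0.2563, 0.1323]
tool_rot: [-0.0, 0.891, 0.454, -0.0]
contact_force: [0.0, -0.6, -0.3]
gripper_width: 0.993
grasp_force: 0.0
```

```bash
python3 - <<'E'
from meas import *
f=grab('wrist','w1'); c=ncloud(f)
m=region(c,.045,.07,(.3,.6,.12,.4)); P=c[m]; print('wrist brush',len(P),np.median(P[:,2]).round(4),rect(P[:,:2]), P[:,:2].mean(0).round(4))
m=wood(f)>0; P=c[m]; P=P[np.isfinite(P[:,0])]; print(len(P),np.median(P[:,2]),rect(P[(P[:,2]>.05)&(P[:,2]<.07)][:,:2]))
s=monitor.state(); print(s['tool_pos'],s['tool_rot'])
E
```

```text
wrist brush 11599 0.0584 (array([462.9, 258.4]), 168.2, 36.2, 53.5) [0.4687 0.2659]
13758 0.0587278934446997 (array([463.4, 258.5]), 166.6, 34.6, 53.5)
[0.4617945  0.25685009 0.132913  ] [-1.76874838e-04  8.90882023e-01  4.54234583e-01  3.66180314e-04]
```

Call:
arm_command:
  rows:
    - [85,[0,0,-0.12],[0,0,0]]
    - [85,[0,0,-0.22],[0,0,0]]
    - [85,[0,0,-0.3],[0,0,0]]
    - [85,[0,0,-0.343],[0,0,0]]
    - [85,[0,0,-0.343],[0,0,0]]
    - [30,[0,0,-0.343],[0,0,0]]
    - [30,[0,0,-0.343],[0,0,0]]
    - [30,[0,0,-0.343],[0,0,0]]
    - [30,[0,0,-0.343],[0,0,0]]
    - [30,[0,0,-0.343],[0,0,0]]
    - [30,[0,0,-0.343],[0,0,0]]
    - [30,[0,0,-0.343],[0,0,0]]

```text
time: 2.7
tool_pos: [0.4634, 0.2569, 0.0315]
tool_rot: [-0.0, 0.891, 0.453, 0.002]
contact_force: [-1.2, 0.5, 6.5]
gripper_width: 0.411
grasp_force: 61.1
```

Call:
arm_command:
  rows:
    - [30,[0,0,0.1],[0,0,0]]
    - [30,[0,0,0.22],[0,0,0]]
    - [30,[0,0,0.36],[0,0,0]]
    - [30,[0,0,0.5],[0,0,0]]
    - [30,[0,0,0.6],[0,0,-0.08]]
    - [30,[0.05,-0.13,0.6],[0,0,-0.16]]
    - [30,[0.1,-0.26,0.6],[0,0,-0.24]]
    - [30,[0.15,-0.39,0.6],[0,0,-0.32]]
    - [30,[0.2,-0.52,0.6],[0,0,-0.4]]
    - [30,[0.25,-0.65,0.6],[0,0,-0.48]]
    - [30,[0.3,-0.78,0.6],[0,0,-0.558]]
    - [30,[0.388,-0.9,0.6],[0,0,-0.558]]

```text
time: 3.7
tool_pos: [0.5755, -0.0134, 0.2093]
tool_rot: [0.0, 1.0, 0.03, -0.0]
contact_force: [1.6, -0.2, -1.1]
gripper_width: 0.41
grasp_force: 60.4
```

```bash
python3 - <<'E'
from meas import *
for n in('side','top'):
    f=grab(n,n+'1'); c=ncloud(f)
    try:
        m=region(c,.15,.3,(.45,.7,-.3,-.0)); 
    except Exception as e: print(e)
s=monitor.state(); print(s['tool_pos'],s['tool_rot'],s['contact_force'],s['gripper_width'])
E
```

```text
[ 0.57794523 -0.01586926  0.20900304] [8.90407418e-04 9.99568582e-01 2.93567828e-02 1.90930120e-04] [-0.14500736  1.25532361 -1.84413808] 0.4107193379292539
```

View pics/side1.png

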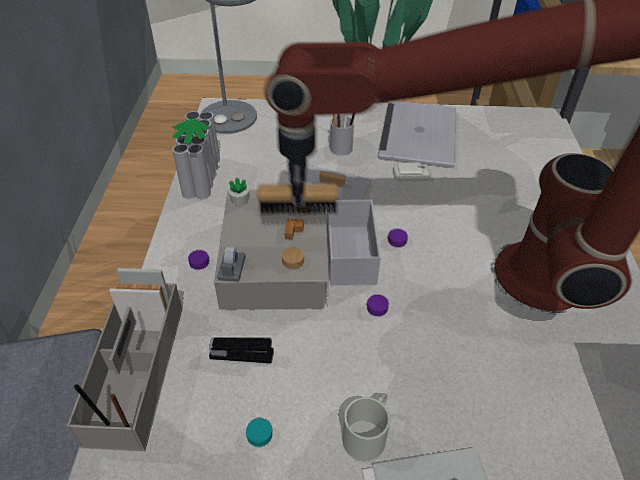

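The side picture shows the brush held level at (298,205), clear of everything. Next I push the block inward, towards +y.

Call:
arm_command:
  rows:
    - [30,[0,-0.12,0],[0,0,0]]
    - [30,[0,-0.25,0],[0,0,0]]
    - [30,[0.005,-0.38,0],[0,0,0]]
    - [30,[0.005,-0.48,0],[0,0,0]]
    - [30,[0.005,-0.545,0],[0,0,0]]
    - [30,[0.005,-0.545,-0.08],[0,0,0]]
    - [30,[0.005,-0.545,-0.17],[0,0,0]]
    - [30,[0.005,-0.545,-0.22],[0,0,0]]
    - [30,[0.005,-0.545,-0.242],[0,0,0]]
    - [30,[0.005,-0.545,-0.242],[0,0,0]]

```text
time: 4.63
tool_pos: [0.5761, -0.1735, 0.1342]
tool_rot: [-0.001, 0.999, 0.033, -0.002]
contact_force: [0.6, 0.2, -0.6]
gripper_width: 0.409
grasp_force: 60.7
```

Call:
arm_command:
  rows:
    - [30,[-0.001,0.03,0],[0,0,0]]
    - [30,[-0.002,0.05,0],[0,0,0]]
    - [30,[-0.004,0.07,0],[0,0,0]]
    - [30,[-0.005,0.09,0],[0,0,0]]
    - [30,[-0.006,0.11,0],[0,0,0]]
    - [30,[-0.008,0.13,0],[0,0,0]]
    - [30,[-0.009,0.15,0],[0,0,0]]
    - [30,[-0.0094,0.16,0],[0,0,0]]
    - [30,[-0.0094,0.16,0],[0,0,0]]
    - [30,[-0.009,0.12,0],[0,0,0]]
    - [30,[-0.006,0.06,0],[0,0,0]]

```text
time: 5.55
tool_pos: [0.5757, -0.1561, 0.1366]
tool_rot: [-0.0, 0.999, 0.033, -0.0]
contact_force: [-0.1, -1.2, -1.1]
gripper_width: 0.407
grasp_force: 60.8
```

```bash
cat > off.py <<'E'
from meas import *
U=np.array([.630,-.0155]); a=np.radians(3.4); M=np.array([[np.cos(a),np.sin(a)],[-np.sin(a),np.cos(a)]])
import sys
for n in sys.argv[1:]:
    f=grab(n,None); c=ncloud(f); P=c.copy()
    m=(wood(f)>0)&(c[...,2]>.112)&(c[...,2]<.126)&(c[...,0]<.7)
    k,l,st,_=cv2.connectedComponentsWithStats(m.astype(np.uint8))
    for i in range(1,k):
        if st[i,4]>60:
            q=(c[l==i][:,:2]-U)@M.T*1000; print(n,st[i,4],'ctr',((q.min(0)+q.max(0))/2).round(),'ux',q[:,0].min().round(),q[:,0].max().round(),'uy',q[:,1].min().round(),q[:,1].max().round())
s=monitor.state(); print(s['time'],s['tool_pos'].round(4),s['tool_rot'].round(4),s['contact_force'].round(1),(M@(s['tool_pos'][:2]-U)).round(4))
E
python3 off.py top side
```

```text
top 274 ctr [-46.  91.] ux -68.0 -23.0 uy 70.0 112.0
top 221 ctr [-48.   1.] ux -69.0 -28.0 uy -23.0 24.0
top 214 ctr [-84. -56.] ux -99.0 -69.0 uy -80.0 -32.0
side 227 ctr [-81. -58.] ux -94.0 -68.0 uy -89.0 -28.0
side 220 ctr [-46.   4.] ux -66.0 -25.0 uy -23.0 30.0
side 314 ctr [-43.  96.] ux -66.0 -21.0 uy 72.0 119.0
5.65 [ 0.576  -0.159   0.1369] [7.000e-04 9.995e-01 3.130e-02 1.000e-04] [ 0.5  0.4 -1.7] [-0.0624 -0.1401]
```

Call:
arm_command:
  rows:
    - [30,[0,0,0.12],[0,0,0]]
    - [30,[0,0,0.25],[0,0,0.07]]
    - [30,[0.02,0.04,0.25],[0,0,0.149]]
    - [30,[0.04,0.08,0.25],[0,0,0.228]]
    - [30,[0.06,0.12,0.25],[0,0,0.307]]
    - [30,[0.08,0.16,0.25],[0,0,0.386]]
    - [30,[0.1,0.2,0.25],[0,0,0.465]]
    - [30,[0.12,0.24,0.25],[0,0,0.544]]
    - [30,[0.15,0.28,0.25],[0,0,0.623]]
    - [30,[0.18,0.32,0.25],[0,0,0.702]]
    - [30,[0.214,0.36,0.25],[0,0,0.781]]
    - [30,[0.214,0.383,0.25],[0,0,0.86]]

```text
time: 6.65
tool_pos: [0.6412, -0.0407, 0.2115]
tool_rot: [-0.0, 0.758, 0.653, 0.0]
contact_force: [-1.2, 0.5, -0.9]
gripper_width: 0.412
grasp_force: 60.9
```

Call:
arm_command:
  rows:
    - [30,[0,0,0],[0,0,0.07]]
    - [30,[0,0,0],[0,0,0.14]]
    - [30,[0,0,0],[0,0,0.14]]
    - [30,[0,0,-0.08],[0,0,0.14]]
    - [30,[0,0,-0.16],[0,0,0.14]]
    - [30,[0,0,-0.22],[0,0,0.14]]
    - [30,[0,0,-0.25],[0,0,0.14]]
    - [30,[0,0,-0.25],[0,0,0.14]]
    - [30,[0,0,-0.25],[0,0,0.14]]

```text
time: 7.4
tool_pos: [0.6401, -0.0417, 0.1368]
tool_rot: [-0.0, 0.684, 0.729, -0.0]
contact_force: [0.0, 0.8, -0.8]
gripper_width: 0.411
grasp_force: 60.8
```

```bash
python3 off.py side
```

```text
side 223 ctr [-81. -59.] ux -94.0 -68.0 uy -91.0 -27.0
side 216 ctr [-46.   4.] ux -66.0 -25.0 uy -22.0 30.0
side 315 ctr [-43.  94.] ux -66.0 -21.0 uy 70.0 118.0
7.45 [ 0.6408 -0.0418  0.1381] [7.000e-04 6.842e-01 7.293e-01 5.000e-04] [-0.1 -0.1 -1.6] [ 0.0093 -0.0269]
```

Call:
arm_command:
  rows:
    - [30,[-0.04,-0.0024,0],[0,0,0]]
    - [30,[-0.08,-0.005,0],[0,0,0]]
    - [30,[-0.115,-0.007,0],[0,0,0]]
    - [30,[-0.15,-0.009,0],[0,0,0]]
    - [30,[-0.18,-0.011,0],[0,0,0]]
    - [30,[-0.21,-0.0125,0],[0,0,0]]
    - [30,[-0.24,-0.014,0],[0,0,0]]
    - [30,[-0.265,-0.0155,0],[0,0,0]]
    - [30,[-0.29,-0.017,0],[0,0,0]]
    - [30,[-0.315,-0.0185,0],[0,0,0]]
    - [30,[-0.34,-0.02,0],[0,0,0]]
    - [30,[-0.36,-0.021,0],[0,0,0]]

```text
time: 8.45
tool_pos: [0.5311, -0.0478, 0.1367]
tool_rot: [-0.0, 0.684, 0.73, -0.0]
contact_force: [-0.1, 0.4, -1.3]
gripper_width: 0.408
grasp_force: 60.7
```

Call:
arm_command:
  rows:
    - [30,[-0.02,-0.001,0],[0,0,0]]
    - [30,[-0.04,-0.002,0],[0,0,0]]
    - [30,[-0.06,-0.0035,0],[0,0,0]]
    - [30,[-0.08,-0.005,0],[0,0,0]]
    - [30,[-0.1,-0.006,0],[0,0,0]]
    - [30,[-0.12,-0.007,0],[0,0,0]]
    - [30,[-0.14,-0.008,0],[0,0,0]]
    - [30,[-0.16,-0.009,0],[0,0,0]]
    - [30,[-0.16,-0.009,0],[0,0,0]]
    - [30,[-0.16,-0.009,0.1],[0,0,0]]
    - [30,[-0.12,-0.009,0.2],[0,0,0]]
    - [30,[-0.02,-0.009,0.25],[0,0,0]]

```text
time: 9.45
tool_pos: [0.5262, -0.0506, 0.2155]
tool_rot: [0.002, 0.684, 0.729, 0.001]
contact_force: [1.4, -0.2, -0.3]
gripper_width: 0.41
grasp_force: 60.7
```

```bash
python3 off.py top side; python3 - <<'E'
from h import *
a=load('top')['color'][140:330,220:440]; b=load('side')['color'][150:310,200:420]
f=lambda x:cv2.resize(x,(400,340),interpolation=cv2.INTER_CUBIC)
cv2.imwrite('pics/s2.png',np.hstack([f(a),f(b)])[...,::-1])
E
```

```text
top 275 ctr [-46.  91.] ux -68.0 -23.0 uy 70.0 112.0
side 316 ctr [-43.  95.] ux -66.0 -21.0 uy 71.0 120.0
9.55 [ 0.5307 -0.0512  0.2164] [0.0039 0.6837 0.7298 0.0024] [-0.1 -0.3 -1.6] [-0.1013 -0.0297]
```

View pics/s2.png

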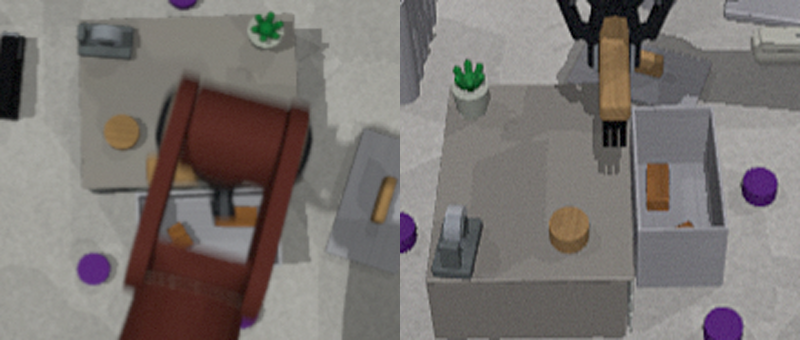

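Both the block and the L lie in the tin (right panel (657,187) and (685,226)), and the tin has not moved. The dowel at (570,230) comes next.

Call:
arm_command:
  rows:
    - [30,[0.01,0.05,0],[0,0,-0.079]]
    - [30,[0.02,0.1,0],[0,0,-0.158]]
    - [30,[0.03,0.15,0],[0,0,-0.237]]
    - [30,[0.04,0.2,0],[0,0,-0.316]]
    - [30,[0.05,0.25,0],[0,0,-0.395]]
    - [30,[0.06,0.31,0],[0,0,-0.474]]
    - [30,[0.07,0.37,0],[0,0,-0.553]]
    - [30,[0.08,0.43,0],[0,0,-0.632]]
    - [30,[0.1,0.49,0],[0,0,-0.711]]
    - [30,[0.12,0.55,0],[0,0,-0.79]]
    - [30,[0.135,0.59,0],[0,0,-0.869]]
    - [30,[0.135,0.608,0],[0,0,-0.948]]

```text
time: 10.55
tool_pos: [0.5665, 0.1334, 0.2109]
tool_rot: [-0.0, 0.997, 0.071, -0.001]
contact_force: [-1.3, 1.2, -0.2]
gripper_width: 0.412
grasp_force: 60.7
```

Call:
arm_command:
  rows:
    - [30,[0,0,0],[0,0,-0.055]]
    - [30,[0,0,0],[0,0,-0.055]]
    - [30,[0,0,-0.08],[0,0,-0.055]]
    - [30,[0,0,-0.16],[0,0,-0.055]]
    - [30,[0,0,-0.22],[0,0,-0.055]]
    - [30,[0,0,-0.25],[0,0,-0.055]]
    - [30,[0,0,-0.25],[0,0,-0.055]]
    - [30,[0,0,-0.25],[0,0,-0.055]]

```text
time: 11.22
tool_pos: [0.5665, 0.1317, 0.1368]
tool_rot: [0.0, 1.0, 0.03, -0.0]
contact_force: [0.3, -1.1, -1.5]
gripper_width: 0.41
grasp_force: 61.0
```

```bash
python3 off.py side
```

```text
11.2667 [0.5672 0.1319 0.1379] [-1.000e-04  9.995e-01  3.030e-02  7.000e-04] [ 0.  -0.4 -1.9] [-0.0539  0.1508]
```

Call:
arm_command:
  rows:
    - [30,[0.002,-0.03,0],[0,0,0]]
    - [30,[0.004,-0.065,0],[0,0,0]]
    - [30,[0.006,-0.1,0],[0,0,0]]
    - [30,[0.008,-0.135,0],[0,0,0]]
    - [30,[0.01,-0.17,0],[0,0,0]]
    - [30,[0.012,-0.205,0],[0,0,0]]
    - [30,[0.014,-0.24,0],[0,0,0]]
    - [30,[0.016,-0.275,0],[0,0,0]]
    - [30,[0.018,-0.31,0],[0,0,0]]
    - [30,[0.02,-0.34,0],[0,0,0]]
    - [30,[0.021,-0.365,0],[0,0,0]]
    - [30,[0.022,-0.379,0],[0,0,0]]

```text
time: 12.27
tool_pos: [0.5732, 0.0171, 0.1367]
tool_rot: [0.0, 1.0, 0.03, -0.0]
contact_force: [-0.7, 0.6, -2.2]
gripper_width: 0.404
grasp_force: 61.1
```

Call:
arm_command:
  rows:
    - [30,[0,0,0],[0,0,0]]
    - [30,[-0.002,0.04,0],[0,0,0]]
    - [30,[-0.004,0.08,0],[0,0,0]]
    - [30,[-0.004,0.08,0.12],[0,0,0]]
    - [30,[-0.004,0.08,0.25],[0,0,0]]
    - [30,[-0.004,0.08,0.25],[0,0,0]]

```text
time: 12.77
tool_pos: [0.576, 0.0441, 0.221]
tool_rot: [0.0, 0.999, 0.031, 0.007]
contact_force: [0.7, 0.2, 1.1]
gripper_width: 0.412
grasp_force: 61.1
```

```bash
python3 off.py side top
```

```text
side 159 ctr [-44.   3.] ux -66.0 -23.0 uy -17.0 23.0
top 177 ctr [-49. -10.] ux -71.0 -27.0 uy -25.0 6.0
12.8667 [0.5734 0.0439 0.2149] [0.     0.9995 0.031  0.0028] [-1.   0.3 -1.1] [-0.053   0.0626]
```

Call:
arm_command:
  rows:
    - [30,[0.02,-0.02,0],[0,0,0.079]]
    - [30,[0.04,-0.04,0],[0,0,0.158]]
    - [30,[0.06,-0.06,0],[0,0,0.237]]
    - [30,[0.08,-0.08,0],[0,0,0.316]]
    - [30,[0.1,-0.1,0],[0,0,0.395]]
    - [30,[0.12,-0.12,0],[0,0,0.474]]
    - [30,[0.14,-0.14,0],[0,0,0.553]]
    - [30,[0.16,-0.17,0],[0,0,0.632]]
    - [30,[0.18,-0.2,0],[0,0,0.711]]
    - [30,[0.2,-0.22,0],[0,0,0.79]]
    - [30,[0.22,-0.24,0],[0,0,0.869]]
    - [30,[0.225,-0.246,0],[0,0,0.948]]

```text
time: 13.87
tool_pos: [0.6391, -0.0311, 0.2093]
tool_rot: [-0.001, 0.712, 0.702, -0.001]
contact_force: [0.0, 0.2, -1.3]
gripper_width: 0.407
grasp_force: 61.1
```

Call:
arm_command:
  rows:
    - [30,[0,0,0],[0,0,0.053]]
    - [30,[0,0,0],[0,0,0.053]]
    - [30,[0,0,-0.08],[0,0,0.053]]
    - [30,[0,0,-0.16],[0,0,0.053]]
    - [30,[0,0,-0.22],[0,0,0.053]]
    - [30,[0,0,-0.25],[0,0,0.053]]
    - [30,[0,0,-0.25],[0,0,0.053]]
    - [30,[0,0,-0.25],[0,0,0.053]]

```text
time: 14.53
tool_pos: [0.6392, -0.031, 0.1362]
tool_rot: [-0.0, 0.685, 0.728, -0.0]
contact_force: [0.3, -0.4, -1.2]
gripper_width: 0.409
grasp_force: 61.3
```

```bash
python3 off.py side
```

```text
side 269 ctr [-44.   1.] ux -66.0 -23.0 uy -23.0 25.0
14.5833 [ 0.6398 -0.0312  0.1372] [2.000e-04 6.851e-01 7.284e-01 2.000e-04] [ 0.5  0.5 -0.7] [ 0.0088 -0.0163]
```

Call:
arm_command:
  rows:
    - [30,[-0.04,-0.0024,0],[0,0,0]]
    - [30,[-0.08,-0.005,0],[0,0,0]]
    - [30,[-0.115,-0.007,0],[0,0,0]]
    - [30,[-0.15,-0.009,0],[0,0,0]]
    - [30,[-0.18,-0.011,0],[0,0,0]]
    - [30,[-0.21,-0.0125,0],[0,0,0]]
    - [30,[-0.24,-0.014,0],[0,0,0]]
    - [30,[-0.265,-0.0155,0],[0,0,0]]
    - [30,[-0.29,-0.017,0],[0,0,0]]
    - [30,[-0.315,-0.0185,0],[0,0,0]]
    - [30,[-0.34,-0.02,0],[0,0,0]]
    - [30,[-0.36,-0.021,0],[0,0,0]]

```text
time: 15.58
tool_pos: [0.5306, -0.0379, 0.1367]
tool_rot: [-0.0, 0.685, 0.729, -0.0]
contact_force: [-0.3, -0.4, -1.3]
gripper_width: 0.411
grasp_force: 61.2
```

Call:
arm_command:
  rows:
    - [30,[-0.02,-0.001,0],[0,0,0]]
    - [30,[-0.04,-0.002,0],[0,0,0]]
    - [30,[-0.06,-0.0035,0],[0,0,0]]
    - [30,[-0.08,-0.005,0],[0,0,0]]
    - [30,[-0.1,-0.006,0],[0,0,0]]
    - [30,[-0.12,-0.007,0],[0,0,0]]
    - [30,[-0.14,-0.008,0],[0,0,0]]
    - [30,[-0.16,-0.009,0],[0,0,0]]
    - [30,[-0.16,-0.009,0],[0,0,0]]
    - [30,[-0.16,-0.009,0.1],[0,0,0]]
    - [30,[-0.12,-0.009,0.2],[0,0,0]]
    - [30,[-0.02,-0.009,0.25],[0,0,0]]

```text
time: 16.58
tool_pos: [0.5256, -0.0407, 0.2155]
tool_rot: [0.002, 0.685, 0.728, 0.001]
contact_force: [0.6, -0.5, -0.2]
gripper_width: 0.41
grasp_force: 61.2
```

```bash
python3 off.py top side; python3 - <<'E'
from h import *
a=load('top')['color'][140:330,220:440]; b=load('side')['color'][150:310,200:420]
f=lambda x:cv2.resize(x,(400,340),interpolation=cv2.INTER_CUBIC)
cv2.imwrite('pics/s3.png',np.hstack([f(a),f(b)])[...,::-1])
E
```

```text
16.6833 [ 0.5301 -0.0412  0.2164] [0.0039 0.6848 0.7287 0.0025] [-0.2  0.5 -1. ] [-0.1013 -0.0198]
```

View pics/s3.png

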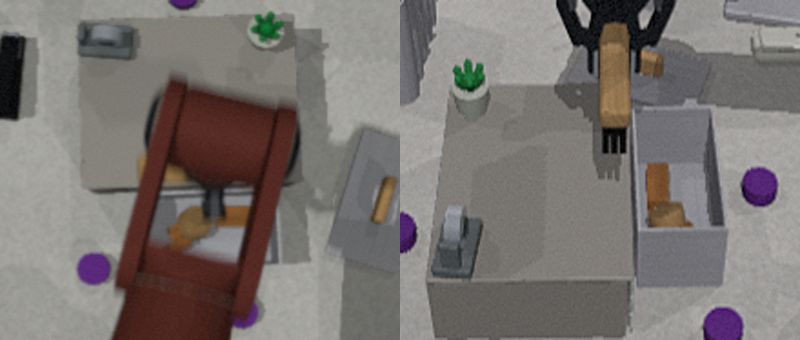

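All three offcuts are in the tin (right panel (658,185) and (668,215), with the L underneath), and nothing else has moved. Now I put the brush back where it stood.

Call:
arm_command:
  rows:
    - [30,[-0.02,0.1,0],[0,0,-0.05]]
    - [30,[-0.05,0.21,0],[0,0,-0.11]]
    - [30,[-0.08,0.33,0],[0,0,-0.18]]
    - [30,[-0.1,0.45,0],[0,0,-0.25]]
    - [30,[-0.13,0.57,0],[0,0,-0.32]]
    - [30,[-0.16,0.69,0],[0,0,-0.38]]
    - [30,[-0.18,0.8,0],[0,0,-0.43]]
    - [30,[-0.2,0.9,0],[0,0,-0.446]]
    - [30,[-0.22,0.97,0],[0,0,-0.446]]
    - [30,[-0.225,0.992,0],[0,0,-0.446]]
    - [30,[-0.225,0.992,-0.1],[0,0,-0.446]]
    - [30,[-0.225,0.992,-0.2],[0,0,-0.446]]

```text
time: 17.68
tool_pos: [0.4594, 0.2578, 0.1533]
tool_rot: [0.001, 0.893, 0.45, 0.003]
contact_force: [0.2, -0.0, -2.3]
gripper_width: 0.412
grasp_force: 61.3
```

Call:
arm_command:
  rows:
    - [30,[0,0,-0.1],[0,0,0]]
    - [30,[0,0,-0.2],[0,0,0]]
    - [30,[0,0,-0.28],[0,0,0]]
    - [30,[0,0,-0.33],[0,0,0]]
    - [30,[0,0,-0.33],[0,0,0]]
    - [30,[0,0,-0.33],[0,0,0]]

```text
time: 18.18
tool_pos: [0.4572, 0.2561, 0.0517]
tool_rot: [-0.0, 0.894, 0.449, -0.001]
contact_force: [-0.1, -0.2, -1.2]
gripper_width: 0.408
grasp_force: 61.2
```

```bash
python3 - <<'E'
from h import *
s=monitor.state(); print(s['tool_pos'],s['tool_rot'],s['contact_force'],s['ft_torque'])
E
```

```text
[0.45721894 0.25610096 0.05171706] [-1.97570749e-05  8.93500331e-01  4.49060330e-01 -1.40658142e-03] [-0.14896691 -0.24659759 -1.24532608] [ 0.03273804 -0.01586312  0.01276501]
```

Call:
arm_command:
  rows:
    - [30,[0,0,-0.025],[0,0,0]]
    - [30,[0,0,-0.045],[0,0,0]]
    - [30,[0,0,-0.055],[0,0,0]]
    - [30,[0,0,-0.06],[0,0,0]]
    - [30,[0,0,-0.064],[0,0,0]]
    - [30,[0,0,-0.064],[0,0,0]]
    - [30,[0,0,-0.064],[0,0,0]]

```text
time: 18.77
tool_pos: [0.4582, 0.2571, 0.0339]
tool_rot: [0.0, 0.893, 0.449, 0.0]
contact_force: [0.2, 0.1, -1.3]
gripper_width: 0.411
grasp_force: 61.2
```

Call:
arm_command:
  rows:
    - [30,[0,0,-0.004],[0,0,0]]
    - [30,[0,0,-0.004],[0,0,0]]
    - [30,[0,0,-0.004],[0,0,0]]

```text
time: 19.02
tool_pos: [0.458, 0.257, 0.0324]
tool_rot: [0.0, 0.893, 0.449, 0.0]
contact_force: [-1.5, -0.1, -0.8]
gripper_width: 0.411
grasp_force: 61.2
```

Call:
arm_command:
  rows:
    - [30,[0,0,-0.004],[0,0,0]]
    - [30,[0,0,-0.004],[0,0,0]]
    - [30,[0,0,-0.004],[0,0,0]]

```text
time: 19.27
tool_pos: [0.4582, 0.2572, 0.0314]
tool_rot: [-0.0, 0.893, 0.449, 0.0]
contact_force: [0.1, 0.4, -0.4]
gripper_width: 0.408
grasp_force: 61.4
```

Call:
arm_command:
  rows:
    - [30,[0,0,-0.003],[0,0,0]]
    - [30,[0,0,-0.003],[0,0,0]]
    - [30,[0,0,-0.003],[0,0,0]]

```text
time: 19.52
tool_pos: [0.4582, 0.2571, 0.0313]
tool_rot: [0.0, 0.893, 0.449, -0.0]
contact_force: [-3.4, -1.8, 5.4]
gripper_width: 0.412
grasp_force: 62.1
```

The upward force shows that the brush is standing on the desk. Release it and rise.

Call:
arm_command:
  rows:
    - [60,[0,0,0.002],[0,0,0]]
    - [85,[0,0,0.003],[0,0,0]]
    - [85,[0,0,0.003],[0,0,0]]
    - [85,[0,0,0.003],[0,0,0]]
    - [85,[0,0,0.003],[0,0,0]]
    - [85,[0,0,0.05],[0,0,0]]
    - [85,[0,0,0.16],[0,0,0]]
    - [85,[0,0,0.29],[0,0,0]]
    - [85,[0,0,0.42],[0,0,0]]
    - [85,[0,0,0.55],[0,0,0]]
    - [85,[0,0,0.6],[0,0,0]]

```text
time: 20.43
tool_pos: [0.4604, 0.258, 0.2173]
tool_rot: [0.0, 0.893, 0.449, 0.005]
contact_force: [1.0, -0.9, 0.3]
gripper_width: 0.999
grasp_force: 0.0
```

Call:
arm_command:
  rows:
    - [85,[0.01,-0.13,0],[0,0,0.079]]
    - [85,[0.02,-0.26,0],[0,0,0.158]]
    - [85,[0.03,-0.39,0],[0,0,0.237]]
    - [85,[0.04,-0.52,0],[0,0,0.316]]
    - [85,[0.04,-0.65,0],[0,0,0.395]]
    - [85,[0.04,-0.78,0],[0,0,0.474]]
    - [85,[0.04,-0.9,0],[0,0,0.553]]
    - [85,[0.04,-0.95,0],[0,0,0.632]]
    - [85,[0.04,-1.0,0],[0,0,0.711]]
    - [85,[0.04,-1.0,0],[0,0,0.79]]
    - [85,[0.04,-1.0,0],[0,0,0.869]]
    - [85,[0.04,-1.0,0],[0,0,0.948]]

```text
time: 21.43
tool_pos: [0.4698, -0.0436, 0.2101]
tool_rot: [-0.0, 0.4, 0.917, -0.0]
contact_force: [0.3, -1.2, 0.1]
gripper_width: 0.994
grasp_force: 0.0
```

Call:
arm_command:
  rows:
    - [85,[0.02,-0.12,0],[0,0,0.079]]
    - [85,[0.04,-0.25,0],[0,0,0.158]]
    - [85,[0.06,-0.38,0],[0,0,0.237]]
    - [85,[0.08,-0.51,0],[0,0,0.265]]
    - [85,[0.1,-0.64,0],[0,0,0.265]]
    - [85,[0.105,-0.77,0],[0,0,0.265]]
    - [85,[0.105,-0.858,-0.1],[0,0,0.265]]
    - [85,[0.105,-0.858,-0.22],[0,0,0.265]]
    - [85,[0.105,-0.858,-0.3],[0,0,0.265]]
    - [85,[0.105,-0.858,-0.3],[0,0,0.265]]

```text
time: 22.27
tool_pos: [0.4976, -0.2982, 0.113]
tool_rot: [-0.006, 0.205, 0.979, 0.003]
contact_force: [-1.0, 0.4, -1.0]
gripper_width: 0.994
grasp_force: 0.0
```

```bash
cat > lid.py <<'E'
from meas import *
s=monitor.state(); print(s['time'],s['tool_pos'].round(4),s['tool_rot'].round(4),s['contact_force'].round(1))
import sys
R=dict(lid=(.005,.022,(.35,.65,-.42,-.13)),handle=(.034,.055,(.42,.58,-.37,-.23)),tinrim=(.08,.098,(.36,.515,-.2,.1)),brush=(.045,.07,(.3,.6,.12,.4)))
for n in sys.argv[1:]:
    f=grab(n,n+'_l'); c=ncloud(f)
    for k,(z0,z1,b) in R.items():
        try:
            P=c[region(c,z0,z1,b)]; print(n,k,len(P),np.median(P[:,2]).round(4),*rect(P[:,:2]),(np.percentile(P[:,2],[2,98])).round(4))
        except Exception as e: print(n,k,'none')
E
python3 lid.py wrist top side
```

```text
22.2667 [ 0.4976 -0.2982  0.113 ] [-0.0056  0.2046  0.9788  0.0028] [-1.   0.4 -1. ]
wrist lid 31977 0.0147 [ 502.3 -301.2] 195.7 110.2 -16.8 [0.0133 0.0161]
wrist handle 2203 0.0442 [ 501.3 -301.2] 69.7 16.0 -16.9 [0.0392 0.0458]
wrist tinrim 5558 0.0888 [ 461.3 -141.9] 103.9 24.6 15.5 [0.0804 0.0927]
wrist brush none
top lid 1201 0.013 [ 505.9 -286.8] 196.0 79.6 -17.2 [0.0083 0.0179]
top handle 13 0.0407 [ 499.8 -295.1] 19.2 3.0 -20.4 [0.0345 0.0458]
top tinrim 443 0.09 [449.  -46.5] 195.3 110.2 -86.1 [0.0818 0.0944]
top brush 927 0.0563 [456.4 255.7] 170.2 37.1 53.2 [0.0499 0.0609]
side lid 1447 0.0149 [ 504.3 -302.9] 209.2 122.3 -19.4 [0.0093 0.0201]
side handle 143 0.042 [ 503.6 -296.3] 69.8 22.8 -13.7 [0.0347 0.047 ]
side tinrim 729 0.09 [451.3 -45.8] 202.6 110.8 -86.0 [0.0805 0.0955]
side brush 1433 0.0585 [459.7 258.9] 171.3 37.8 53.1 [0.0467 0.0627]
```

Call:
arm_command:
  rows:
    - [85,[0.012,-0.01,-0.05],[0,0,0.04]]
    - [85,[0.012,-0.01,-0.1],[0,0,0.075]]
    - [85,[0.012,-0.01,-0.13],[0,0,0.075]]
    - [85,[0.012,-0.01,-0.13],[0,0,0.075]]
    - [85,[0.012,-0.01,-0.13],[0,0,0.075]]
    - [85,[0.012,-0.01,-0.13],[0,0,0.075]]

```text
time: 22.92
tool_pos: [0.506, -0.3038, 0.0831]
tool_rot: [0.001, 0.146, 0.989, -0.001]
contact_force: [-0.3, -0.6, -0.1]
gripper_width: 0.993
grasp_force: 0.0
```

```bash
python3 lid.py wrist
```

```text
22.9167 [ 0.506  -0.3038  0.0831] [ 1.200e-03  1.462e-01  9.893e-01 -7.000e-04] [-0.3 -0.6 -0.1]
wrist lid 41747 0.0147 [ 501.9 -301. ] 195.0 110.3 -16.9 [0.0133 0.016 ]
wrist handle 2936 0.0442 [ 501.1 -301.1] 69.2 16.0 -16.9 [0.0399 0.0458]
wrist tinrim 1 0.08 [ 415.6 -147.1] 0.0 0.0 0.0 [0.08 0.08]
wrist brush none
```

View pics/wrist_l.png

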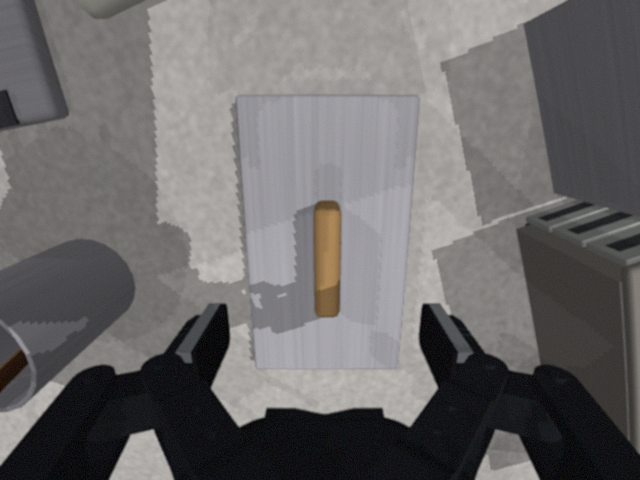

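The wrist picture shows the lid's handle at (327,258), parallel to the finger pads and between them. The pencil cup is at left and clear of the fingers. Now I descend and grip.

Call:
arm_command:
  rows:
    - [85,[-0.015,0.009,-0.06],[0,0,0]]
    - [85,[-0.015,0.009,-0.12],[0,0,0]]
    - [85,[-0.015,0.009,-0.17],[0,0,0]]
    - [85,[-0.015,0.009,-0.19],[0,0,0]]
    - [85,[-0.015,0.009,-0.205],[0,0,0]]
    - [85,[-0.015,0.009,-0.205],[0,0,0]]
    - [85,[-0.015,0.009,-0.205],[0,0,0]]

```text
time: 23.55
tool_pos: [0.5012, -0.3011, 0.0208]
tool_rot: [0.001, 0.146, 0.989, -0.0]
contact_force: [0.4, -0.2, 0.5]
gripper_width: 0.995
grasp_force: 0.0
```

Call:
arm_command:
  rows:
    - [50,[0,0,0],[0,0,0]]
    - [30,[0,0,0],[0,0,0]]
    - [10,[0,0,0],[0,0,0]]
    - [10,[0,0,0],[0,0,0]]
    - [10,[0,0,0],[0,0,0]]
    - [10,[0,0,0],[0,0,0]]
    - [10,[0,0,0],[0,0,0]]
    - [10,[0,0,0],[0,0,0]]
    - [10,[0,0,0],[0,0,0]]
    - [10,[0,0,0],[0,0,0]]

```text
time: 24.38
tool_pos: [0.5009, -0.3008, 0.0202]
tool_rot: [0.0, 0.146, 0.989, -0.0]
contact_force: [0.4, 0.2, 3.2]
gripper_width: 0.177
grasp_force: 61.5
```

Call:
arm_command:
  rows:
    - [10,[0,0,0.06],[0,0,0]]
    - [10,[0,0,0.16],[0,0,0]]
    - [10,[0,0,0.28],[0,0,0]]
    - [10,[0,0,0.4],[0,0,0]]
    - [10,[0,0,0.5],[0,0,0]]
    - [10,[-0.01,0.04,0.55],[0,0,-0.05]]
    - [10,[-0.02,0.09,0.55],[0,0,-0.11]]
    - [10,[-0.03,0.15,0.55],[0,0,-0.17]]
    - [10,[-0.05,0.22,0.55],[0,0,-0.23]]
    - [10,[-0.06,0.3,0.55],[0,0,-0.29]]
    - [10,[-0.08,0.38,0.55],[0,0,-0.35]]
    - [10,[-0.1,0.46,0.55],[0,0,-0.41]]

```text
time: 25.38
tool_pos: [0.4695, -0.1614, 0.1835]
tool_rot: [-0.001, 0.454, 0.891, 0.0]
contact_force: [0.6, -0.3, -1.4]
gripper_width: 0.179
grasp_force: 60.9
```

Call:
arm_command:
  rows:
    - [10,[-0.01,0.07,0],[0,0,-0.06]]
    - [10,[-0.02,0.14,0],[0,0,-0.12]]
    - [10,[-0.04,0.21,0],[0,0,-0.18]]
    - [10,[-0.05,0.28,0],[0,0,-0.24]]
    - [10,[-0.06,0.34,0],[0,0,-0.3]]
    - [10,[-0.07,0.37,0],[0,0,-0.34]]
    - [10,[-0.073,0.388,0],[0,0,-0.36]]
    - [10,[-0.073,0.388,0],[0,0,-0.36]]
    - [10,[-0.073,0.388,0],[0,0,-0.36]]
    - [10,[-0.073,0.388,0],[0,0,-0.36]]
    - [10,[-0.073,0.388,0],[0,0,-0.36]]

```text
time: 26.3
tool_pos: [0.4486, -0.0467, 0.1845]
tool_rot: [-0.0, 0.683, 0.731, -0.0]
contact_force: [0.1, -0.6, -2.2]
gripper_width: 0.174
grasp_force: 60.9
```

```bash
cat > fit.py <<'E'
from meas import *
s=monitor.state(); print(s['time'],s['tool_pos'].round(4),s['tool_rot'].round(4),s['contact_force'].round(1),s['gripper_width'])
import sys
z=s['tool_pos'][2]-.0202+.014
R=dict(lid=(z-.012,z+.008,(.36,.56,-.2,.1)),tinrim=(.08,.098,(.36,.513,-.2,.1)))
for n in ('wrist','top','side'):
    f=grab(n,n+'_f'); c=ncloud(f)
    for k,(z0,z1,b) in R.items():
        try:
            m=region(c,z0,z1,b); P=c[m]; print(n,k,len(P),np.median(P[:,2]).round(4),*rect(P[:,:2]),(np.percentile(P[:,2],[2,98])).round(4))
            if k=='lid' and len(P)>300:
                A=np.c_[P[:,:2]-P[:,:2].mean(0),np.ones(len(P))]; g=np.linalg.lstsq(A,P[:,2],rcond=None)[0]; print('   tilt deg x,y',np.degrees(g[:2]).round(2))
        except Exception as e: print(n,k,'none',e)
a=cv2.resize(load('wrist')['color'],(400,300)); b=cv2.resize(load('side')['color'][100:310,220:500],(400,300))
cv2.imwrite(f'pics/fit_{s["time"]:.1f}.png',np.hstack([a,b])[...,::-1])
E
python3 fit.py; ls pics | grep fit
```

```text
26.3 [ 0.4486 -0.0467  0.1845] [-2.000e-04  6.827e-01  7.307e-01 -2.000e-04] [ 0.1 -0.6 -2.2] 0.17367550309343305
wrist lid 51675 0.1791 [445.9 -13.2] 124.2 110.7 -86.1 [0.1777 0.1804]
   tilt deg x,y [-0.05 -0.07]
wrist tinrim 446 0.0878 [504.3  81.3] 37.5 2.0 -86.4 [0.0807 0.0977]
top lid 386 0.1772 [440.4  36.5] 109.0 27.4 1.2 [0.1736 0.1811]
   tilt deg x,y [-0.14 -2.7 ]
top tinrim 32 0.096 [508.1  72.2] 47.2 9.8 -85.8 [0.0811 0.0979]
side lid 2064 0.1799 [449.6 -46.2] 196.3 109.9 -86.2 [0.1753 0.1833]
   tilt deg x,y [ 0.11 -0.08]
side tinrim 451 0.0906 [451.4 -45.4] 200.2 110.6 -86.0 [0.0806 0.0957]
fit_26.3.png
```

Call:
arm_command:
  rows:
    - [10,[0.004,0.002,-0.06],[0,0,0]]
    - [10,[0.004,0.002,-0.12],[0,0,0]]
    - [10,[0.004,0.002,-0.17],[0,0,0]]
    - [10,[0.004,0.002,-0.2],[0,0,0]]
    - [10,[0.004,0.002,-0.215],[0,0,0]]
    - [10,[0.004,0.002,-0.225],[0,0,0]]
    - [10,[0.004,0.002,-0.225],[0,0,0]]
    - [10,[0.004,0.002,-0.225],[0,0,0]]

```text
time: 27.12
tool_pos: [0.4505, -0.0458, 0.1181]
tool_rot: [0.001, 0.683, 0.731, 0.0]
contact_force: [-0.3, -0.1, -1.0]
gripper_width: 0.173
grasp_force: 60.9
```

```bash
python3 fit.py; python3 - <<'E'
from meas import *
# front faces: tin -x wall and lid plate -x edge in wrist/top; +y edges in side
f=load('side'); c=ncloud(f)
for nm,z0,z1 in(('tin',.05,.088),('plate',.103,.112)):
    m=(c[...,2]>z0)&(c[...,2]<z1)&(c[...,1]>.04)&(c[...,1]<.07)&(c[...,0]>.38)&(c[...,0]<.52)
    P=c[m]; print(nm,len(P),'y med',np.median(P[:,1]).round(4),'x',np.percentile(P[:,0],[1,99]).round(4))
a=f['color'][170:300,310:400]; cv2.imwrite('pics/fitc.png',cv2.resize(a,None,fx=4.4,fy=4.4,interpolation=cv2.INTER_CUBIC)[...,::-1])
E
```

```text
27.1167 [ 0.4505 -0.0458  0.1181] [6.000e-04 6.826e-01 7.308e-01 3.000e-04] [-0.3 -0.1 -1. ] 0.17297727226618337
wrist lid 51660 0.1127 [447.6 -12.4] 124.2 110.7 -86.1 [0.1113 0.114 ]
   tilt deg x,y [ 0.07 -0.09]
wrist tinrim 2079 0.0913 [508.1  24.5] 148.1 2.9 -86.6 [0.0807 0.0978]
top lid 352 0.111 [444.1  42. ] 110.5 28.7 -4.7 [0.1071 0.1151]
   tilt deg x,y [ 0.15 -1.47]
top tinrim 39 0.0962 [508.7  63.5] 39.5 10.0 -86.7 [0.0812 0.098 ]
side lid 1957 0.1136 [451.3 -43.6] 192.7 110.1 -85.9 [0.1094 0.1176]
   tilt deg x,y [-0.05 -0.28]
side tinrim 295 0.0884 [446.6  26.4] 110.0 55.6 4.2 [0.0805 0.0951]
tin 581 y med 0.0499 x [0.3912 0.4989]
plate 75 y med 0.048 x [0.3938 0.5165]
```

View pics/fitc.png

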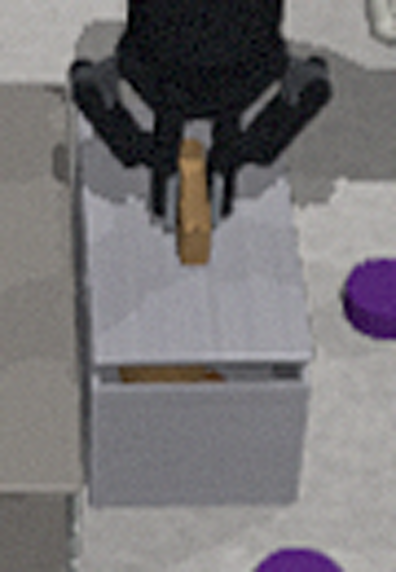

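The crop shows the lid's plate level above the tin, with its near edge at v≈360 and the tin's rim at v≈383. I compare the corners by casting rays at their heights.

```bash
python3 - <<'E'
from meas import *
f=load('side'); q=lambda U,V:(310+(U+.5)/4.4-.5,170+(V+.5)/4.4-.5)
print('plate',(onplane(f,[q(97,362),q(312,360)],.106)*1000).round(1)[:,:2].tolist())
print('rim',(onplane(f,[q(92,385),q(305,382)],.091)*1000).round(1)[:,:2].tolist())
# depth-based ux/uy extents in tin frame, row-wise edges, from same camera
a=np.radians(3.9); M=np.array([[np.cos(a),np.sin(a)],[-np.sin(a),np.cos(a)]]); O=np.array([.450,-.0465])
c=ncloud(f); q=(c[...,:2]-O)@M.T*1000; Z=c[...,2]*1000
L=(Z>107)&(Z<118)&(abs(q[...,0])<75)&(abs(q[...,1])<110)
def ext(m):
    lo,hi=[],[]
    for r in range(480):
        x=q[r][m[r]][:,0]
        if len(x)>20: lo.append(x.min());hi.append(x.max())
    return len(lo),np.median(lo).round(1),np.median(hi).round(1)
print('side lid ux',ext(L))
T=(Z>25)&(Z<85)&(q[...,1]>40)&(abs(q[...,0])<70); print('side tin +y face ux',ext(T),'uy',np.median(q[...,1][T]).round(1))
E1=(Z>105)&(Z<111)&(q[...,1]>45)&(q[...,1]<110)&(abs(q[...,0])<50); print('lid +y uy',np.percentile(q[...,1][L],[98,99.5]).round(1),np.median(q[...,1][E1]).round(1))
w=load('wrist'); c=ncloud(w); q=(c[...,:2]-O)@M.T*1000; Z=c[...,2]*1000
for nm,m in(('lid',(Z>105)&(Z<118)&(abs(q[...,0])<75)),('rim',(Z>86)&(Z<96)&(q[...,0]>40)&(q[...,0]<58))):
    m&=(abs(q[...,1])<120); P=q[m]; print('wrist',nm,len(P),np.percentile(P[:,0],[.5,99.5]).round(1),np.percentile(P[:,1],[.5,99.5]).round(1))
E
```

```text
plate [[497.7, 48.6], [390.6, 42.1]]
rim [[499.8, 50.3], [392.9, 43.2]]
side lid ux (44, np.float64(-52.1), np.float64(55.5))
side tin +y face ux (88, np.float64(-24.6), np.float64(43.9)) uy 320.5
lid +y uy [95.5 96.9] 78.3
wrist lid 52575 [-54.  54.] [-66.8  95.7]Traceback (most recent call last):
  File "<stdin>", line 20, in <module>
    return _quantile_unchecked(
        a, q, axis, out, overwrite_input, method, keepdims, weights)
    return _ureduce(a,
                    func=_quantile_ureduce_func,
    ...<5 lines>...
                    overwrite_input=overwrite_input,
                    method=method)
    r = func(a, **kwargs)
    result = _quantile(arr,
                       quantiles=q,
    ...<2 lines>...
                       out=out,
                       weights=wgt)
    slices_having_nans = np.isnan(arr[-1, ...])
                                  ~~~^^^^^^^^^
IndexError: index -1 is out of bounds for axis 0 with size 0
```

Call:
arm_command:
  rows:
    - [10,[0.001,0.001,-0.008],[0,0,0]]
    - [10,[0.001,0.001,-0.016],[0,0,0]]
    - [10,[0.001,0.001,-0.022],[0,0,0]]
    - [10,[0.001,0.001,-0.028],[0,0,0]]
    - [10,[0.001,0.001,-0.033],[0,0,0]]
    - [10,[0.001,0.001,-0.033],[0,0,0]]
    - [10,[0.001,0.001,-0.033],[0,0,0]]

```text
time: 27.85
tool_pos: [0.4501, -0.0453, 0.1072]
tool_rot: [-0.0, 0.683, 0.731, -0.0]
contact_force: [-0.3, -0.4, -1.8]
gripper_width: 0.172
grasp_force: 60.9
```

No contact force, and the plug is about 4 mm inside the mouth. Now I lower it gently to seat.

Call:
arm_command:
  rows:
    - [10,[0,0,-0.004],[0,0,0]]
    - [10,[0,0,-0.008],[0,0,0]]
    - [10,[0,0,-0.011],[0,0,0]]
    - [10,[0,0,-0.011],[0,0,0]]
    - [10,[0,0,-0.011],[0,0,0]]

```text
time: 28.27
tool_pos: [0.4501, -0.0453, 0.104]
tool_rot: [-0.0, 0.683, 0.731, -0.0]
contact_force: [-0.2, -0.6, -2.4]
gripper_width: 0.172
grasp_force: 60.9
```

Call:
arm_command:
  rows:
    - [10,[0,0,-0.003],[0,0,0]]
    - [10,[0,0,-0.003],[0,0,0]]
    - [10,[0,0,-0.003],[0,0,0]]

```text
time: 28.52
tool_pos: [0.4502, -0.0454, 0.1032]
tool_rot: [-0.0, 0.683, 0.731, -0.0]
contact_force: [-0.2, -0.3, -1.1]
gripper_width: 0.173
grasp_force: 61.0
```

Call:
arm_command:
  rows:
    - [10,[0,0,-0.003],[0,0,0]]
    - [10,[0,0,-0.003],[0,0,0]]
    - [10,[0,0,-0.003],[0,0,0]]

```text
time: 28.77
tool_pos: [0.4503, -0.0454, 0.1031]
tool_rot: [-0.0, 0.683, 0.731, -0.0]
contact_force: [-4.1, 1.4, 5.9]
gripper_width: 0.178
grasp_force: 61.9
```

Call:
arm_command:
  rows:
    - [25,[0,0,0.001],[0,0,0]]
    - [40,[0,0,0.002],[0,0,0]]
    - [45,[0,0,0.002],[0,0,0]]
    - [45,[0,0,0.002],[0,0,0]]
    - [45,[0,0,0.002],[0,0,0]]
    - [45,[0,0,0.04],[0,0,0]]
    - [45,[0,0,0.12],[0,0,0]]
    - [45,[0,0,0.25],[0,0,0]]
    - [45,[0,0,0.38],[0,0,0]]
    - [45,[0,0,0.5],[0,0,0]]
    - [45,[-0.1,0,0.55],[0,0,0]]
    - [45,[-0.2,0,0.55],[0,0,0]]

```text
time: 29.77
tool_pos: [0.3918, -0.0459, 0.2739]
tool_rot: [0.004, 0.682, 0.731, 0.002]
contact_force: [-0.9, -0.7, -0.4]
gripper_width: 0.527
grasp_force: 0.0
```

Call:
arm_command:
  rows:
    - [45,[0,0.1,0],[0,0,0]]
    - [45,[0,0.23,0],[0,0,0]]
    - [45,[0,0.36,0],[0,0,0]]
    - [45,[0,0.49,0],[0,0,0]]
    - [45,[0,0.62,0],[0,0,0]]
    - [45,[0,0.75,0],[0,0,0]]
    - [45,[0,0.85,0],[0,0,0]]
    - [45,[0,0.9,0],[0,0,0]]
    - [45,[0,0.9,0],[0,0,0]]
    - [45,[0,0.9,0],[0,0,0]]
    - [45,[0,0.9,0],[0,0,0]]

```text
time: 30.68
tool_pos: [0.3903, 0.2241, 0.2678]
tool_rot: [0.0, 0.683, 0.731, 0.0]
contact_force: [0.2, -0.4, -0.2]
gripper_width: 0.523
grasp_force: 0.0
```

```bash
python3 - <<'E'
from meas import *
s=monitor.state(); print(s['time'],s['tool_pos'].round(4),s['contact_force'].round(1))
for n in('top','side'):
    f=grab(n,n+'9'); c=ncloud(f)
    for k,z0,z1,b in(('lid',.09,.106,(.36,.507,-.2,.1)),('tin+lid',.085,.106,(.36,.505,-.2,.1)),('brush',.045,.07,(.3,.6,.12,.4)),('stapler',.03,.07,(.5,.8,.2,.32)),('mug',.05,.1,(.3,.5,.3,.5)),('plant',.125,.18,(.6,.9,-.2,0)),('tape',.125,.17,(.6,.9,.05,.2))):
        try:
            P=c[region(c,z0,z1,b)]; g=np.linalg.lstsq(np.c_[P[:,:2]-P[:,:2].mean(0),np.ones(len(P))],P[:,2],rcond=None)[0]
            print(n,k,len(P),np.median(P[:,2]).round(4),*rect(P[:,:2]),'tilt' ,np.degrees(g[:2]).round(2))
        except Exception as e: print(n,k,'none')
a=load('top')['color'][60:360,30:560]; b=load('side')['color'][100:400,180:500]
f=lambda x:cv2.resize(x,(400,320),interpolation=cv2.INTER_CUBIC)
cv2.imwrite('pics/end.png',np.hstack([f(a),f(b)])[...,::-1])
E
```

```text
30.6833 [0.3903 0.2241 0.2678] [ 0.2 -0.4 -0.2]
top lid 3347 0.096 [448.7 -47.2] 196.2 110.1 -86.1 tilt [ 0.11 -0.06]
top tin+lid 3337 0.096 [448.7 -47.2] 196.3 110.1 -86.1 tilt [ 0.1  -0.08]
top brush 917 0.0561 [456.8 255.9] 171.0 36.7 53.3 tilt [-0.97  1.  ]
top stapler 499 0.0452 [673.8 249.3] 125.4 28.8 -2.4 tilt [-5.44  2.  ]
top mug 210 0.078 [446.9 433.2] 76.9 33.5 -68.6 tilt [7.53 2.03]
top plant 319 0.1469 [ 720.5 -116. ] 47.4 46.6 -59.2 tilt [ 8.79 -2.82]
top tape 176 0.1483 [706.5  96.7] 40.2 21.4 85.2 tilt [34.19  0.64]
side lid 1987 0.0984 [452.4 -44.6] 203.3 107.1 -88.5 tilt [ 0.04 -0.27]
side tin+lid 2033 0.0983 [452.6 -44.4] 205.1 104.7 90.0 tilt [ 0.37 -0.73]
side brush 1435 0.0584 [459.1 258.7] 171.0 37.6 53.2 tilt [ 5.47 -4.87]
side stapler 861 0.0467 [676.5 253.5] 126.1 31.0 -1.3 tilt [ -5.94 -10.25]
side mug 1246 0.0765 [426.6 416.4] 104.2 79.7 89.1 tilt [ 0.92 -0.24]
side plant 327 0.1404 [ 724.3 -110.5] 49.5 44.5 -10.7 tilt [  4.55 -24.2 ]
side tape 320 0.1453 [710.1 109.5] 59.3 22.9 85.6 tilt [ 22.6  -19.36]
```

View pics/end.png

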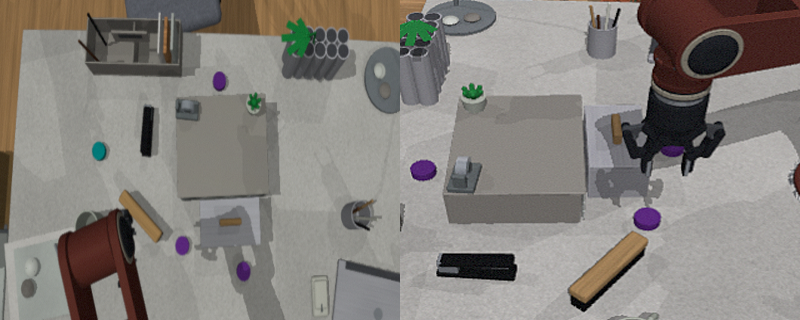

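The picture shows the lid level on the tin at (230,222) and the brush standing at (140,215). The unit's top is clear, and the other things are where they were. The lid's top measures about 0.097 m, which matches a seated lid, with about 0.1° of tilt.

```bash
python3 -c "
from plant import manip; print(manip.job_done())"
```

```text
the job is handed in; nothing more can be done
None
```

The job is handed in: all three offcuts were swept into the tin with the brush, which now stands on its bristles 5 mm from where it began, and the lid sits fully down and level, at about 31 s of the allowed 72 s.

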